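Dress the sharpener's stone wheel with the file

ROBOT

A 7-joint arm with a two-finger parallel gripper is mounted at the origin on a cart in front of the work surface, level with it; the furniture and walls round the work are solid. World frame = base frame: x ahead of the robot, y to its left, z up, the work surface at z = 0. Lengths are in m, angles in rad, forces in N, time in s.
With the tool pointing down it reaches from about 0.425 to 0.925 m from the base axis. Payload 6.8 kg.
Tool frame: the origin (TCP) lies between the finger pads; the fingertips stand 11 mm ahead of it and the grasp point (between the pads) lies 8 mm behind it; z points along the fingers, y is the line along which they close (so a half turn about z gives the same grasp; the last joint's range is limited). The gripper opens to 85 mm and grips with 20 to 120 N. Pads are 22 mm wide; open, the fingers measure 114 mm over their backs; the gripper's body (76 mm by 85 mm) begins 54 mm behind the grasp point. The pads swing forward as they close: fully open they stand 13 mm farther back than shut.
Start: joints at [-1.298, 0.477, 0.022, 1.555, -0.011, 1.109, -0.083], TCP at [0.251, 0.627, 0.242] pointing down, gripper open.
Joint ranges: [-2.96, 2.96], [-0.34, 2.1], [-1.41, 1.46], [0.24, 2.44], [-1.37, 4.51], [0.17, 1.92], [-2.96, 2.96]. Speed limits (rad/s): [2.39, 2.39, 3.14, 3.14, 3.14, 3.14, 3.14].

INTERFACE

Orientations are given as a rotation vector (axis times angle).
In Python, from bench import r gives the robot as it stands.
- The arm moves only by the tool send_rows, never from a script. Its argument "deltas" is a list of rows, each an object of numbers: "dx", "dy", "dz": the shift along the world's x, y, z in mm; "rx", "ry", "rz": the turn, a rotation vector about the world's x, y, z in degrees. A call has 1 to 5 rows; each row is the pose to reach, as a shift and turn from the pose commanded when the call began; what a row does not reach only later rows make up. A row lasts 1/12 s, in which the tool goes at most 41.7 mm and 7.16 degrees, less where a joint would pass 70% of its speed; a pose out of reach is approached as far as the arm can. A call with a gripper value outside its range is refused whole. "jaw" is the finger opening in mm, from 0 to 85.4, set as the call begins (left out, the last holds). The fingers move at their own pace and stop on an object; "newtons" is the grip in N (left out, the last holds). Time passes only in rows, so rows that repeat a pose let the fingers close. It gives the time, the measured TCP pose, the force, the opening and the grip force at its end, in the units of the state.
- r.get_obs(): the state, without advancing time (a new reading comes with each control period).
- r.grab_frame(name): name is "scene" or "side" or "wrist"; returns a dict with "frame" (480x640x3 uint8, blue, green, red), "z_map" (480x640 float32, m along the optical axis (not along the pixel's ray), 0 where there is no reading), "vertical_fov" (degrees; the focal length in pixels is half the picture's height over the tangent of half this angle, whatever the lens; pixels are square), "cx", "cy" (the principal point, pixels), "xyz" and "orientation" of the camera in the world. Camera axes: x right, y down, z forward; pixel columns grow to the right and rows downward; lengths in m; the calibration is good to about 2 mm. The wrist camera is an equidistant fisheye: a pixel r from the principal point sees the ray r / f radians off the axis. A picture is of the moment at which its call begins.
- r.hand_in(): hands the job in; it is judged then, once.
The state is a dict: "clock": time; "joints": joint angles; "qvel": joint speeds; "tau": joint torques, N m; "tcp_pos": TCP position; "orientation": TCP orientation; "contact_force": force on the tool from outside, world axes, zero at the start; "moment": the same for the moment, N m; "grip_width": finger opening in m; "gripper_force": force on a finger pad.
Only numpy, scipy, OpenCV 4.12 (cv2) and the standard library are available. Lean on these libraries where they do the work, as an engineer would, in place of code of your own. Each camera call takes 0.05 s, during which the arm holds its last target. There are 200 camera calls.

TASK

Dress the rim of the sharpener's stone wheel with the orange-handled file: lay it flat on top of the rim, push it away from you the way the white arrows point, with a light steady pressure so that the wheel is drawn round with it, and lift it clear on every way back so that the wheel is never turned backwards. Keep stroking until the red mark on the wheel stands at the top, then lay the file flat in its wooden tray again. Touch the wheel with the file only, never lean hard on it, and leave the things round about alone.

Things in the scene. Friction and masses are not known exactly. Their poses are not given: they have to be found in the camera images.
- sharpener: fixed bench sharpener: black base 130x78x8 mm with grey posts (tops 44 mm above the worktop, between y = -34 and +34 mm) and white arrows; origin at the centre of its underside on the worktop, its +x axis is the forward (arrow) stroke direction, its y axis is parallel to the wheel's axle, z up. The axle is 57 mm above the origin. Wall cabinets hang over the back of the worktop, their undersides about 0.48 m above it: keep the wrist and forearm on the near side of them
- rim_top (a point): nominal top of the wheel's rim, 40 mm above the axle (97 mm above the worktop), axes as the sharpener's. Carried by a sprung yoke: it sinks up to 8 mm under load, about 1 mm for each 3.5 N after the first 2 to 3 N, and springs back. The wheel (80 mm diameter, rim 14 mm wide) runs out of true: the real top of the rim lies up to 4 mm higher or lower than this point and changes by up to 8 mm as the wheel turns
- wheel (a joint): turn of the wheel about its axle in rad: 0 with the red mark exactly at the top, growing as the top of the rim moves forward (arrow direction); it starts at -2.2 to -2.9 with the mark low down, so with a file that does not slip some 85 to 115 mm of forward travel are needed. A friction brake (about 3 N at the rim) holds it where it is left; pressed with less than about 3 to 5 N the file only slips
- file: loose flat file, about 0.1 to 0.17 kg: dark steel blade 70 (its x) x 26 (y) x 6 mm (z), filing face underneath, with an orange block grip 46 (x) x 16 (y) x 38 mm (z) standing on the middle of the blade; total height 44 mm; origin at the centre of the underside, z up. Either end may go first
- file_grip (a point): middle of the file's orange grip, 26 mm above the file's underside, axes as the file's; pinch it across its 16 mm width (file's y)
- file_tray: fixed wooden tray 120 (x) x 60 (y) x 14 mm, walls 5 mm thick, inner floor 5 mm above the worktop and 110x50 mm; origin at the centre of its underside. The file starts in it, lengthwise, and goes back in it, either way round
- garlic: bystander: garlic bulb, 53 mm, origin at the centre of its underside
- sardines: bystander: flat dark blue and gold tin, 63x105x25 mm, origin at the centre of its underside
- tape_roll: bystander: roll of tan tape lying flat, 100 mm diameter, 25 mm high, origin at the centre of its underside
There are look-alikes about, which are no part of the job. What is shaped like the file but green or purple is not meant.

How it is judged:
On the way, in this order (a step that is already met when the one before it is completed fails the run):
1. the file is lifted out of its tray (height (world z) of file above 0.04 m), for 0.1 s.
2. a first forward stroke under pressure: the file draws the wheel round (contact force between file and wheel above 1 N and value of joint wheel above -2 rad), for 0.05 s.
3. the file is lifted clear of the rim (contact force between file and wheel below 0.1 N and height (world z) of file above 0.095 m), for 0.1 s.
4. a later forward stroke under pressure brings the red mark to the top (contact force between file and wheel above 1 N and value of joint wheel above -0.25 rad), for 0.05 s.
At the end, for the whole second after the job is handed in: the wheel's red mark stands at the top within 0.25 rad (14 degrees), and the file lies flat (within 0.08 rad) and still on the floor of its tray, its origin within 20 mm of the tray's middle each way and at most 8 mm above the tray's underside (value of joint wheel between -0.25 and 0.25 rad and x of file in the frame of file_tray between -0.02 and 0.02 m and y of file in the frame of file_tray between -0.02 and 0.02 m and z of file in the frame of file_tray below 0.008 m and angle between file's own z axis and vertical below 0.08 rad and linear speed of file below 0.01 m/s); the robot touches nothing.
It fails at once if the wheel is turned backwards (faster than 0.3 rad/s) (velocity of joint wheel below -0.3 rad/s).
It fails at once if the file is pressed on the wheel with more than 15 N (contact force between file and wheel above 15 N).
It fails at once if the robot itself touches the wheel (contact force between any of the fingers, the arm and wheel above 0.5 N).
It fails at once if the garlic, the sardine tin or the tape roll is moved more than 20 mm (distance of any of garlic, sardines, tape_roll from where it was at the start of the episode above 0.02 m).
It also fails if it takes over 72 s, if anything falls off the work surface, if the arm or the gripper's body presses on something with over 40 N, if the wrist force passes 120 N, or if a joint passes its speed limit or range.

## Working session

There is one attempt and no reset: what is moved stays moved. The work goes in short steps, Python scripts to look and compute and a tool call to move; the robot and the scene stay as the last step left them, time stands still between calls to the robot, and variables do not carry over. Pictures are saved under pics/ and viewed, at most 10 in all, crops included, and the job is handed in when it is done.

Besides the shell and the picture viewer there is one more tool, called by a JSON object that holds its "name" and its "arguments", one argument or row to a line. send_rows: Moves the arm, as the interface text tells. Its arguments: {"type":"object","properties":{"deltas":{"type":"array","items":{"type":"object","properties":{"dx":{"type":"number"},"dy":{"type":"number"},"dz":{"type":"number"},"rx":{"type":"number"},"ry":{"type":"number"},"rz":{"type":"number"}}}},"jaw":{"type":"number"},"newtons":{"type":"number"}},"required":["deltas"]}

```bash
mkdir -p pics; ls; cat > h.py <<'E'
import numpy as np,cv2
from scipy.spatial.transform import Rotation as R
from bench import r
def cloud(d):
    h,w=d["z_map"].shape; f=h/2/np.tan(np.radians(d["vertical_fov"])/2)
    u,v=np.meshgrid(np.arange(w),np.arange(h)); z=d["z_map"]
    p=np.stack([(u-d["cx"])/f*z,(v-d["cy"])/f*z,z],-1)
    o=np.array(d["orientation"]); M=R.from_rotvec(o).as_matrix() if o.size==3 else o
    return p@M.T+np.array(d["xyz"])
E
python3 - <<'E'
from h import *
for n in("scene","side"):
    d=r.grab_frame(n); cv2.imwrite(f"pics/{n}0.png",d["frame"]); np.save(n+"0.npy",cloud(d)); print(n,d["xyz"],d["orientation"],d["vertical_fov"])
print(r.get_obs())
E
```

```text
pics
scene [-0.02387647 -0.50564686  0.81615279] [-2.18173546  0.83656056 -0.37067504] 54.65840820236616
side [0.35716578 1.15042417 0.97277226] [-0.22882728  2.76833878 -1.30904808] 42.64890633926191
{'clock': 0.1, 'joints': array([-1.29812733,  0.47774943,  0.02234528,  1.55633353, -0.01149846,
        1.10928765, -0.08312099]), 'qvel': array([-0.00120249, -0.00129733, -0.00020078, -0.00229279,  0.00020104,
       -0.00057561, -0.00055657]), 'tau': array([ 4.63627293e-03, -5.97755992e+01,  1.61379408e+00, -2.81953222e+01,
        1.28211486e-02,  5.09066682e-03,  4.92083473e-06]), 'tcp_pos': array([0.2506758 , 0.62618343, 0.24140956]), 'orientation': array([-5.94471382e-01, -3.08464036e+00,  2.57393571e-03]), 'contact_force': array([ 0.63630778, -1.32166863,  0.13348377]), 'moment': array([0.01722401, 0.00801548, 0.05002153]), 'gripper_force': 0.0, 'grip_width': 0.08560763127957752}
```

View pics/scene0.png

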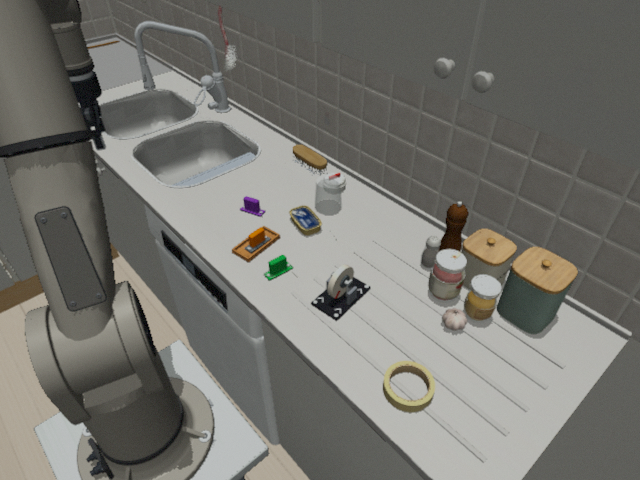

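View pics/side0.png

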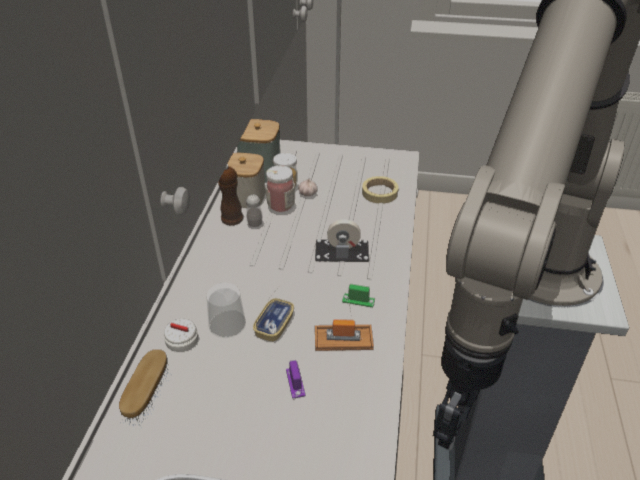

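The scene shows the tray with the orange file at (257,240), the sharpener at (341,290), the green decoy at (279,266) and the purple one at (252,206). In the side view the tray is at (344,335) and the sharpener at (343,243). I'll measure them and enlarge the crops.

```bash
python3 - <<'E'
from h import *
def rect(P,m,n):
    q=P[m][:,:2].astype(np.float32); (c,s,a)=cv2.minAreaRect(q); print(n,len(q),np.round(c,4),np.round(s,4),round(a,1),'z',np.round(np.percentile(P[m][:,2],[2,50,98]),4))
for n,wb,tb in(("scene",(305,255,375,322),(228,222,285,263)),("side",(308,215,376,268),(308,312,380,356))):
    im=cv2.imread(f"pics/{n}0.png");P=np.load(n+"0.npy");hsv=cv2.cvtColor(im,cv2.COLOR_BGR2HSV).astype(int)
    def box(b): m=np.zeros(im.shape[:2],bool); m[b[1]:b[3],b[0]:b[2]]=1; return m
    H,S,V=hsv[...,0],hsv[...,1],hsv[...,2]; z=P[...,2]
    t=box(tb); print(n)
    rect(P,t&(S>100)&(z>.008)&(z<.02),"tray")
    g=t&(S>150)&(z>.042); rect(P,g,"griptop"); print(hsv[g].mean(0))
    w=box(wb)
    rect(P,w&(V<70)&(z<.015)&(z>.003),"base")
    rect(P,w&(z>.062),"wheel")
    m=w&(z>.05)&(S>130)&((H<10)|(H>170)); print("red",m.sum(),P[m].mean(0) if m.any() else '')
    a=w&(V>180)&(z<.02); 
a=cv2.imread("pics/scene0.png")[250:325,300:380]; b=cv2.imread("pics/side0.png")[215:270,305:380]
f=lambda i:cv2.resize(i,(400,400),interpolation=cv2.INTER_CUBIC)
cv2.imwrite("pics/c1.png",np.hstack([f(a),f(b)]))
E
```

```text
scene
tray 264 [0.4466 0.2907] [0.1216 0.0633] 11.1 z [0.0083 0.0125 0.0185]
griptop 146 [ 0.24   -0.1171] [0.9364 0.0761] 60.5 z [0.0422 0.0462 0.8162]
[ 33.37671233 240.32191781 152.6369863 ]
base 714 [0.4876 0.0108] [0.1282 0.077 ] 7.9 z [0.0043 0.0075 0.0113]
wheel 388 [ 0.2312 -0.2282] [0.7518 0.0532] 43.4 z [0.0626 0.0791 0.8162]
red 0 
side
tray 354 [0.4497 0.2962] [0.1175 0.0621] 10.8 z [0.0082 0.0122 0.0188]
griptop 121 [0.4506 0.2915] [0.043  0.0165] 5.9 z [0.0424 0.0466 0.0503]
[ 14.26446281 180.39669421 178.52066116]
base 496 [0.491  0.0211] [0.1243 0.0707] 8.5 z [0.0033 0.0066 0.0109]
wheel 407 [0.4044 0.5733] [0.0762 1.1555] 8.4 z [0.0632 0.0776 0.9728]
red 0
```

View pics/c1.png

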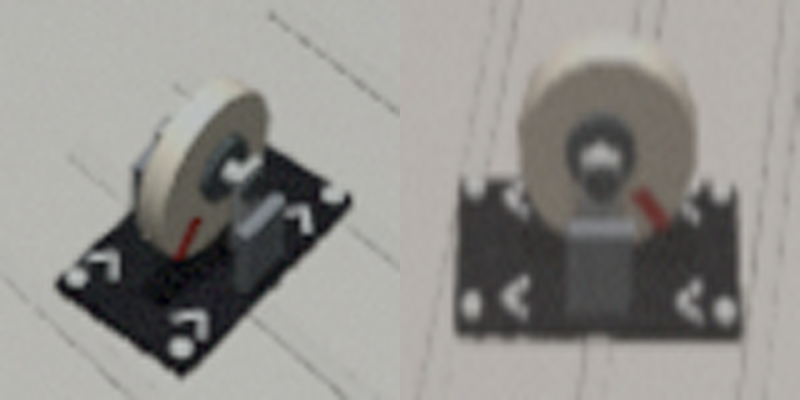

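The enlarged crop shows the arrows pointing along world +x, away from the robot. The red mark is low on the robot side, at about (655,210) in the right half, so the wheel starts near -2.3 rad.

```bash
python3 - <<'E'
from h import *
o=r.get_obs(); M=R.from_rotvec(o["orientation"]).as_matrix(); print(M.round(3), np.degrees(np.arctan2(M[1,1],M[0,1])))
d=r.grab_frame("wrist"); print(d["xyz"],d["vertical_fov"],d["cx"],d["cy"],R.from_rotvec(d["orientation"]).as_matrix().round(3))
E
```

```text
[[-0.928  0.372 -0.   ]
 [ 0.372  0.928 -0.002]
 [-0.    -0.002 -1.   ]] 68.18339979597164
[0.17284708 0.65857895 0.37245965] 65.70646984690485 319.7408811625895 241.20287872710512 [[ 0.371  0.879  0.301]
 [ 0.929 -0.35  -0.121]
 [-0.001  0.325 -0.946]]
```

{"name": "send_rows", "arguments": {
  "deltas": [
    {"dx": 20,"dy": -33,"rz": 3.2},
    {"dx": 40,"dy": -67,"rz": 6.4},
    {"dx": 60,"dy": -100,"rz": 9.6},
    {"dx": 79,"dy": -133,"rz": 12.8},
    {"dx": 99,"dy": -166,"rz": 16}
  ],
  "jaw": 85
}}

```text
$.deltas[0]: bad value
```

{"name": "send_rows", "arguments": {
  "deltas": [
    {"dx": 20,"dy": -33,"rz": 3.2},
    {"dx": 40,"dy": -67,"rz": 6.4},
    {"dx": 60,"dy": -100,"rz": 9.6},
    {"dx": 79,"dy": -133,"rz": 12.8},
    {"dx": 99,"dy": -166,"rz": 16}
  ]
}}

```text
$.deltas[0]: bad value
```

{"name": "send_rows", "arguments": {
  "deltas": [
    {"dx": 0},
    {"dx": 0}
  ]
}}

```text
$.deltas[0]: bad value
```

```bash
cat >> h.py <<'E'
def wcloud(d):
    h,w=d["z_map"].shape; f=h/2/np.tan(np.radians(d["vertical_fov"])/2)
    u,v=np.meshgrid(np.arange(w),np.arange(h)); x=u-d["cx"]; y=v-d["cy"]; q=np.hypot(x,y)+1e-9; t=np.tan(q/f); z=d["z_map"]
    p=np.stack([x/q*t*z,y/q*t*z,z],-1)
    return p@R.from_rotvec(d["orientation"]).as_matrix().T+np.array(d["xyz"])
def rect(P,m,n):
    q=P[m][:,:2].astype(np.float32); (c,s,a)=cv2.minAreaRect(q); print(n,len(q),np.round(c,4),np.round(s,4),round(a,1),'z',np.round(np.percentile(P[m][:,2],[2,50,98]),4))
def pose():
    o=r.get_obs(); M=R.from_rotvec(o["orientation"]).as_matrix(); print(round(o["clock"],2),o["tcp_pos"].round(4),"yaw",np.degrees(np.arctan2(M[1,1],M[0,1])).round(2),"F",o["contact_force"].round(2),"w",round(o["grip_width"],4))
E
python3 - <<'E'
from h import *
pose()
d=r.grab_frame("wrist"); cv2.imwrite("pics/w1.png",d["frame"]); P=wcloud(d); np.save("w1.npy",P)
E
```

```text
0.15 [0.2507 0.6263 0.2416] yaw 68.19 F [ 0.01 -0.39 -0.45] w 0.0854
```

View pics/w1.png

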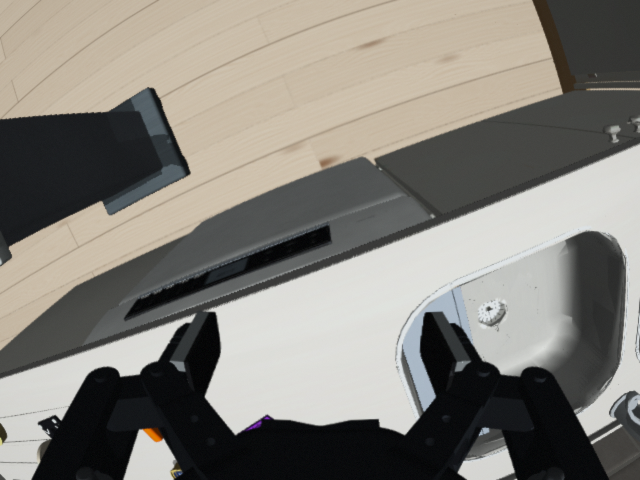

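The move was refused, probably because every field has to be given. The picture only shows the start pose over the sink.

{"name": "send_rows", "arguments": {
  "deltas": [
    {"dx": 20,"dy": -33,"dz": 0,"rx": 0,"ry": 0,"rz": 3.2},
    {"dx": 40,"dy": -67,"dz": 0,"rx": 0,"ry": 0,"rz": 6.4},
    {"dx": 60,"dy": -100,"dz": 0,"rx": 0,"ry": 0,"rz": 9.6},
    {"dx": 79,"dy": -133,"dz": 0,"rx": 0,"ry": 0,"rz": 12.8},
    {"dx": 99,"dy": -166,"dz": 0,"rx": 0,"ry": 0,"rz": 16}
  ],
  "jaw": 85
}}

```text
clock: 0.62
tcp_pos: [0.3503, 0.4589, 0.2422]
orientation: [-0.155, -3.138, 0.0]
contact_force: [1.2, 0.2, -0.0]
grip_width: 0.0848
gripper_force: 0.0
```

{"name": "send_rows", "arguments": {
  "deltas": [
    {"dx": 20,"dy": -33,"dz": 0,"rx": 0,"ry": 0,"rz": 3.2},
    {"dx": 40,"dy": -67,"dz": 0,"rx": 0,"ry": 0,"rz": 6.4},
    {"dx": 60,"dy": -100,"dz": 0,"rx": 0,"ry": 0,"rz": 9.6},
    {"dx": 79,"dy": -133,"dz": 0,"rx": 0,"ry": 0,"rz": 12.8},
    {"dx": 99,"dy": -166,"dz": 0,"rx": 0,"ry": 0,"rz": 16}
  ]
}}

```text
clock: 1.03
tcp_pos: [0.4493, 0.2928, 0.2424]
orientation: [0.283, -3.129, -0.0]
contact_force: [1.2, -0.6, -0.4]
grip_width: 0.085
gripper_force: 0.0
```

{"name": "send_rows", "arguments": {
  "deltas": [
    {"dx": 0,"dy": 0,"dz": 0,"rx": 0,"ry": 0,"rz": 0},
    {"dx": 0,"dy": 0,"dz": 0,"rx": 0,"ry": 0,"rz": 0}
  ]
}}

```text
clock: 1.2
tcp_pos: [0.4503, 0.292, 0.2424]
orientation: [-0.269, 3.13, -0.001]
contact_force: [0.1, 0.0, -1.1]
grip_width: 0.0851
gripper_force: 0.0
```

```bash

python3 - <<'E'
from h import *
pose()
d=r.grab_frame("wrist"); cv2.imwrite("pics/w2.png",d["frame"]); P=wcloud(d); np.save("w2.npy",P)
E
```

```text
1.2 [0.4503 0.292  0.2424] yaw 99.84 F [ 0.14  0.02 -1.07] w 0.0851
```

View pics/w2.png

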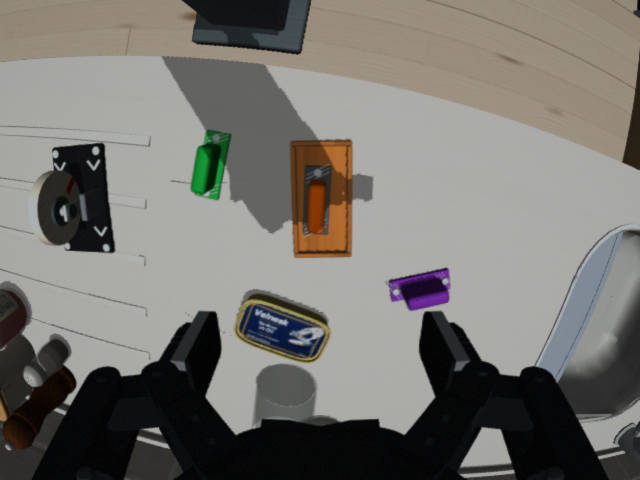

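The wrist view shows the file in its tray at (317,205), the sharpener at (80,198) and the sardine tin at (283,327). Next I'll measure them.

```bash

python3 - <<'E'
from h import *
im=cv2.imread("pics/w2.png");P=np.load("w2.npy");hsv=cv2.cvtColor(im,cv2.COLOR_BGR2HSV).astype(int)
def box(*b): m=np.zeros(im.shape[:2],bool); m[b[1]:b[3],b[0]:b[2]]=1; return m
H,S,V=hsv[...,0],hsv[...,1],hsv[...,2]; z=P[...,2]
t=box(285,133,358,262)
rect(P,t&(S>120)&(z>.009)&(z<.018),"trayrim")
rect(P,t&(z>.044)&(z<.056),"griptop")
rect(P,t&(z>.007)&(z<.016)&(S<110)&box(302,160,332,240),"blade")
w=box(20,135,120,258)
rect(P,w&(z>.004)&(z<.014),"base")
rect(P,w&(z>.08)&(z<.12),"wheel>.08"); rect(P,w&(z>.09)&(z<.12),"wheel>.09")
rect(P,box(230,285,335,365)&(z>.015)&(z<.05),"tin")
m=w&(z>.03)&(z<.12)&(S>130)&((H<10)|(H>170)); print("red",m.sum(),P[m].mean(0))
for n in("scene","side"):
    Q=np.load(n+"0.npy");b=dict(scene=(305,255,375,322),side=(308,215,376,268))[n];m=np.zeros(im.shape[:2],bool);m[b[1]:b[3],b[0]:b[2]]=1
    zz=Q[...,2]; rect(Q,m&(zz>.08)&(zz<.12),n+"wheel")
E
```

```text
trayrim 1602 [0.4475 0.2946] [0.1189 0.0589] 10.7 z [0.0097 0.0131 0.0149]
griptop 855 [0.449 0.289] [0.0465 0.0164] 7.5 z [0.0447 0.048  0.0498]
blade 740 [0.4491 0.2893] [0.0751 0.0251] 7.5 z [0.0088 0.0105 0.0128]
base 3471 [ 0.4875 -0.017 ] [0.142  0.1454] 5.9 z [0.0047 0.0073 0.0099]
wheel>.08 867 [0.4864 0.0146] [0.0603 0.0173] 9.9 z [0.0804 0.0886 0.0944]
wheel>.09 348 [0.4871 0.0147] [0.0368 0.0153] 7.8 z [0.0901 0.0925 0.0949]
tin 4252 [0.6    0.2751] [0.1051 0.064 ] 76.3 z [0.0186 0.0216 0.0245]
red 45 [0.46837162 0.01846517 0.03423685]
scenewheel 165 [0.4822 0.0116] [0.0576 0.017 ] 6.5 z [0.0807 0.0891 0.0956]
sidewheel 164 [0.4883 0.015 ] [0.0612 0.023 ] 13.3 z [0.0801 0.0873 0.0949]
```

{"name": "send_rows", "arguments": {
  "deltas": [
    {"dx": -1,"dy": -3,"dz": -40,"rx": 0,"ry": 0,"rz": -2.3},
    {"dx": -1,"dy": -3,"dz": -80,"rx": 0,"ry": 0,"rz": -2.3},
    {"dx": -1,"dy": -3,"dz": -120,"rx": 0,"ry": 0,"rz": -2.3},
    {"dx": -1,"dy": -3,"dz": -155,"rx": 0,"ry": 0,"rz": -2.3},
    {"dx": -1,"dy": -3,"dz": -174,"rx": 0,"ry": 0,"rz": -2.3}
  ],
  "jaw": 45
}}

```text
clock: 1.67
tcp_pos: [0.4447, 0.2924, 0.0644]
orientation: [0.22, -3.129, 0.003]
contact_force: [0.3, 0.4, 0.3]
grip_width: 0.045
gripper_force: 0.0
```

{"name": "send_rows", "arguments": {
  "deltas": [
    {"dx": 0,"dy": 0,"dz": 0,"rx": 0,"ry": 0,"rz": 0},
    {"dx": 0,"dy": 0,"dz": 0,"rx": 0,"ry": 0,"rz": 0},
    {"dx": 0,"dy": 0,"dz": 0,"rx": 0,"ry": 0,"rz": 0}
  ]
}}

```text
clock: 1.92
tcp_pos: [0.4482, 0.2933, 0.0696]
orientation: [-0.218, 3.133, 0.002]
contact_force: [-0.2, 0.4, 0.9]
grip_width: 0.045
gripper_force: 0.0
```

```bash

python3 - <<'E'
from h import *
pose()
d=r.grab_frame("wrist");P=wcloud(d)
im=d["frame"];hsv=cv2.cvtColor(im,cv2.COLOR_BGR2HSV).astype(int);H,S,V=hsv[...,0],hsv[...,1],hsv[...,2]; z=P[...,2]
m=(abs(P[...,0]-.449)<.05)&(abs(P[...,1]-.289)<.03)&(z>.044)&(z<.056)&(S>100); rect(P,m,"grip")
E
```

```text
1.92 [0.4482 0.2933 0.0696] yaw 97.96 F [-0.15  0.44  0.92] w 0.045
grip 2799 [0.4486 0.2887] [0.0456 0.016 ] 7.1 z [0.0447 0.048  0.0495]
```

{"name": "send_rows", "arguments": {
  "deltas": [
    {"dx": 0,"dy": -5,"dz": -14,"rx": 0,"ry": 0,"rz": -0.8},
    {"dx": 0,"dy": -5,"dz": -28,"rx": 0,"ry": 0,"rz": -0.8},
    {"dx": 0,"dy": -5,"dz": -41,"rx": 0,"ry": 0,"rz": -0.8},
    {"dx": 0,"dy": -5,"dz": -41,"rx": 0,"ry": 0,"rz": -0.8},
    {"dx": 0,"dy": -5,"dz": -41,"rx": 0,"ry": 0,"rz": -0.8}
  ]
}}

```text
clock: 2.38
tcp_pos: [0.4483, 0.2873, 0.0284]
orientation: [-0.194, 3.135, 0.001]
contact_force: [-0.1, -0.2, 0.5]
grip_width: 0.0445
gripper_force: 0.0
```

```bash

python3 -c "
from h import *
pose()"
```

```text
2.38 [0.4483 0.2873 0.0284] yaw 97.09 F [-0.11 -0.2   0.52] w 0.0445
```

Positioned well, so I'll close.

{"name": "send_rows", "arguments": {
  "deltas": [
    {"dx": 0,"dy": 1,"dz": 0,"rx": 0,"ry": 0,"rz": 0},
    {"dx": 0,"dy": 1,"dz": 0,"rx": 0,"ry": 0,"rz": 0},
    {"dx": 0,"dy": 1,"dz": 0,"rx": 0,"ry": 0,"rz": 0},
    {"dx": 0,"dy": 1,"dz": 0,"rx": 0,"ry": 0,"rz": 0},
    {"dx": 0,"dy": 1,"dz": 0,"rx": 0,"ry": 0,"rz": 0}
  ],
  "jaw": 10,
  "newtons": 100
}}

```text
clock: 2.8
tcp_pos: [0.4487, 0.2884, 0.0288]
orientation: [-0.194, 3.134, 0.002]
contact_force: [-0.8, -0.1, 7.3]
grip_width: 0.0147
gripper_force: 97.7
```

{"name": "send_rows", "arguments": {
  "deltas": [
    {"dx": 0,"dy": 0,"dz": 0,"rx": 0,"ry": 0,"rz": 0},
    {"dx": 0,"dy": 0,"dz": 0,"rx": 0,"ry": 0,"rz": 0},
    {"dx": 0,"dy": 0,"dz": 0,"rx": 0,"ry": 0,"rz": 0}
  ]
}}

```text
clock: 3.05
tcp_pos: [0.4486, 0.2884, 0.0288]
orientation: [-0.194, 3.134, 0.002]
contact_force: [-1.0, -0.2, 7.0]
grip_width: 0.0149
gripper_force: 97.7
```

{"name": "send_rows", "arguments": {
  "deltas": [
    {"dx": 0,"dy": 0,"dz": 10,"rx": 0,"ry": 0,"rz": 0},
    {"dx": 0,"dy": 0,"dz": 30,"rx": 0,"ry": 0,"rz": 0},
    {"dx": 0,"dy": 0,"dz": 60,"rx": 0,"ry": 0,"rz": 0},
    {"dx": 0,"dy": 0,"dz": 100,"rx": 0,"ry": 0,"rz": 0},
    {"dx": 0,"dy": 0,"dz": 130,"rx": 0,"ry": 0,"rz": 0}
  ]
}}

```text
clock: 3.47
tcp_pos: [0.4481, 0.2877, 0.1605]
orientation: [-0.194, 3.134, 0.001]
contact_force: [0.5, 1.1, -0.9]
grip_width: 0.0149
gripper_force: 97.5
```

{"name": "send_rows", "arguments": {
  "deltas": [
    {"dx": 0,"dy": 0,"dz": 0,"rx": 0,"ry": 0,"rz": 0},
    {"dx": 0,"dy": 0,"dz": 0,"rx": 0,"ry": 0,"rz": 0},
    {"dx": 0,"dy": 0,"dz": 0,"rx": 0,"ry": 0,"rz": 0}
  ]
}}

```text
clock: 3.72
tcp_pos: [0.4474, 0.2873, 0.1574]
orientation: [0.194, -3.135, 0.0]
contact_force: [-0.4, -0.2, -1.7]
grip_width: 0.0147
gripper_force: 97.5
```

```bash

python3 - <<'E'
from h import *
pose(); t=r.get_obs()["tcp_pos"]
for n in("side","scene"):
    d=r.grab_frame(n);P=cloud(d);cv2.imwrite(f"pics/{n}1.png",d["frame"])
    hsv=cv2.cvtColor(d["frame"],cv2.COLOR_BGR2HSV).astype(int);H,S,V=hsv[...,0],hsv[...,1],hsv[...,2]
    m=(abs(P[...,0]-t[0])<.06)&(abs(P[...,1]-t[1])<.04)&(P[...,2]>.1)&(P[...,2]<t[2]+.015)
    print(n,m.sum(),P[m].min(0).round(4),P[m].max(0).round(4))
    og=m&(S>150)&(H<20); print(og.sum(), P[og].mean(0).round(4))
    v,u=np.where(m); print(u.min(),u.max(),v.min(),v.max()); 
    c=d["frame"][v.min()-20:v.max()+25,u.min()-15:u.max()+15]; cv2.imwrite(f"pics/g{n}.png",cv2.resize(c,(400,400),interpolation=cv2.INTER_CUBIC))
cv2.imwrite("pics/g1.png",np.hstack([cv2.imread("pics/gside.png"),cv2.imread("pics/gscene.png")]))
E
```

```text
3.72 [0.4474 0.2873 0.1574] yaw 97.08 F [-0.41 -0.17 -1.7 ] w 0.0147
side 484 [0.4108 0.2698 0.1285] [0.485  0.3117 0.1723]
82 [0.4499 0.296  0.1573]
328 365 275 296
scene 306 [0.4093 0.2635 0.1321] [0.4824 0.2985 0.1724]
74 [0.4297 0.2788 0.1577]
238 266 193 214
```

View pics/g1.png

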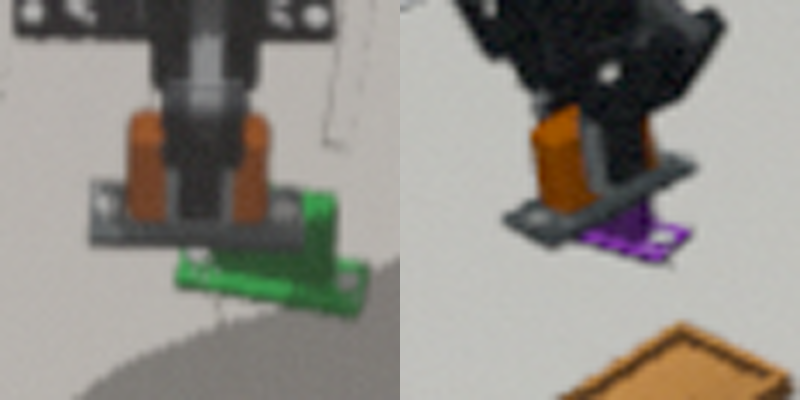

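The file is held square and level in the jaws. Both views show its blade parallel to the tool plane. I'll move over to the wheel.

{"name": "send_rows", "arguments": {
  "deltas": [
    {"dx": 2,"dy": -30,"dz": 0,"rx": 0,"ry": 0,"rz": 0.5},
    {"dx": 4,"dy": -65,"dz": 0,"rx": 0,"ry": 0,"rz": 1},
    {"dx": 6,"dy": -100,"dz": 0,"rx": 0,"ry": 0,"rz": 1},
    {"dx": 8,"dy": -135,"dz": 0,"rx": 0,"ry": 0,"rz": 1},
    {"dx": 10,"dy": -170,"dz": 0,"rx": 0,"ry": 0,"rz": 1}
  ]
}}

```text
clock: 4.23
tcp_pos: [0.4568, 0.1158, 0.1561]
orientation: [0.222, -3.131, 0.002]
contact_force: [1.3, -0.1, -1.3]
grip_width: 0.0145
gripper_force: 97.7
```

{"name": "send_rows", "arguments": {
  "deltas": [
    {"dx": 0,"dy": -30,"dz": 0,"rx": 0,"ry": 0,"rz": 0},
    {"dx": 1,"dy": -60,"dz": 0,"rx": 0,"ry": 0,"rz": 0},
    {"dx": 1,"dy": -90,"dz": 0,"rx": 0,"ry": 0,"rz": 0},
    {"dx": 2,"dy": -106,"dz": 0,"rx": 0,"ry": 0,"rz": 0},
    {"dx": 2,"dy": -106,"dz": 0,"rx": 0,"ry": 0,"rz": 0}
  ]
}}

```text
clock: 4.65
tcp_pos: [0.4587, 0.0072, 0.1562]
orientation: [0.211, -3.132, 0.003]
contact_force: [0.1, -0.6, -2.4]
grip_width: 0.0143
gripper_force: 97.8
```

{"name": "send_rows", "arguments": {
  "deltas": [
    {"dx": 0,"dy": 0,"dz": 0,"rx": 0,"ry": 0,"rz": 0},
    {"dx": 0,"dy": 0,"dz": 0,"rx": 0,"ry": 0,"rz": 0},
    {"dx": 0,"dy": 0,"dz": 0,"rx": 0,"ry": 0,"rz": 0}
  ]
}}

```text
clock: 4.9
tcp_pos: [0.4596, 0.013, 0.1568]
orientation: [0.225, -3.132, -0.0]
contact_force: [1.0, -0.3, -1.8]
grip_width: 0.0145
gripper_force: 97.8
```

```bash
cat >> h.py <<'E'
def wheel(save=None,n="scene"):
    d=r.grab_frame(n);P=cloud(d);hsv=cv2.cvtColor(d["frame"],cv2.COLOR_BGR2HSV).astype(int);H,S,V=hsv[...,0],hsv[...,1],hsv[...,2]
    q=P-[.487,.0147,.057]; a=np.radians(8); X=q[...,0]*np.cos(a)+q[...,1]*np.sin(a); Z=q[...,2]
    m=(np.hypot(X,Z)<.05)&(abs(q[...,1])<.03)&(S>130)&((H<6)|(H>172))
    if m.sum(): print(n,"red",m.sum(),"X",X[m].mean().round(4),"Z",Z[m].mean().round(4),"wheel",np.arctan2(X[m].mean(),Z[m].mean()).round(3))
    else: print(n,"no red")
    if save: cv2.imwrite(save,d["frame"])
E
python3 - <<'E'
from h import *
pose(); wheel(); wheel(n="side")
E
```

```text
4.9 [0.4596 0.013  0.1568] yaw 98.21 F [ 1.04 -0.3  -1.78] w 0.0145
scene red 9 X -0.0242 Z -0.024 wheel -2.351
side red 4 X -0.0191 Z -0.0278 wheel -2.541
```

{"name": "send_rows", "arguments": {
  "deltas": [
    {"dx": 0,"dy": -2,"dz": -12,"rx": 0,"ry": 0,"rz": 0},
    {"dx": 0,"dy": -2,"dz": -24,"rx": 0,"ry": 0,"rz": 0},
    {"dx": 0,"dy": -2,"dz": -30,"rx": 0,"ry": 0,"rz": 0},
    {"dx": 0,"dy": -2,"dz": -30,"rx": 0,"ry": 0,"rz": 0},
    {"dx": 0,"dy": -2,"dz": -30,"rx": 0,"ry": 0,"rz": 0}
  ]
}}

```text
clock: 5.42
tcp_pos: [0.4597, 0.0101, 0.1272]
orientation: [0.223, -3.133, 0.0]
contact_force: [0.0, -0.3, -1.6]
grip_width: 0.0149
gripper_force: 97.8
```

{"name": "send_rows", "arguments": {
  "deltas": [
    {"dx": 0,"dy": 0,"dz": -1,"rx": 0,"ry": 0,"rz": 0},
    {"dx": 0,"dy": 0,"dz": -2,"rx": 0,"ry": 0,"rz": 0},
    {"dx": 0,"dy": 0,"dz": -2,"rx": 0,"ry": 0,"rz": 0}
  ]
}}

```text
clock: 5.67
tcp_pos: [0.4601, 0.0098, 0.1256]
orientation: [-0.221, 3.133, 0.0]
contact_force: [0.5, 0.8, -1.2]
grip_width: 0.0147
gripper_force: 97.8
```

{"name": "send_rows", "arguments": {
  "deltas": [
    {"dx": 0,"dy": 0,"dz": -1,"rx": 0,"ry": 0,"rz": 0},
    {"dx": 0,"dy": 0,"dz": -2,"rx": 0,"ry": 0,"rz": 0},
    {"dx": 0,"dy": 0,"dz": -2,"rx": 0,"ry": 0,"rz": 0}
  ]
}}

```text
clock: 5.92
tcp_pos: [0.4598, 0.0097, 0.1232]
orientation: [0.221, -3.134, -0.0]
contact_force: [0.5, 0.2, -1.1]
grip_width: 0.0147
gripper_force: 97.8
```

Underside is about 0.0995, with no contact yet. I'll keep going in small steps.

{"name": "send_rows", "arguments": {
  "deltas": [
    {"dx": 0,"dy": 0,"dz": -1,"rx": 0,"ry": 0,"rz": 0},
    {"dx": 0,"dy": 0,"dz": -1.5,"rx": 0,"ry": 0,"rz": 0},
    {"dx": 0,"dy": 0,"dz": -1.5,"rx": 0,"ry": 0,"rz": 0}
  ]
}}

```text
clock: 6.17
tcp_pos: [0.4598, 0.0096, 0.1217]
orientation: [0.221, -3.134, 0.0]
contact_force: [0.6, -0.0, -1.6]
grip_width: 0.0143
gripper_force: 97.8
```

{"name": "send_rows", "arguments": {
  "deltas": [
    {"dx": 0,"dy": 0,"dz": -1,"rx": 0,"ry": 0,"rz": 0},
    {"dx": 0,"dy": 0,"dz": -1,"rx": 0,"ry": 0,"rz": 0},
    {"dx": 0,"dy": 0,"dz": -1,"rx": 0,"ry": 0,"rz": 0}
  ]
}}

```text
clock: 6.42
tcp_pos: [0.4598, 0.0096, 0.1207]
orientation: [0.221, -3.134, 0.0]
contact_force: [0.2, 0.1, -1.8]
grip_width: 0.0147
gripper_force: 97.8
```

{"name": "send_rows", "arguments": {
  "deltas": [
    {"dx": 0,"dy": 0,"dz": -1,"rx": 0,"ry": 0,"rz": 0},
    {"dx": 0,"dy": 0,"dz": -1,"rx": 0,"ry": 0,"rz": 0},
    {"dx": 0,"dy": 0,"dz": -1,"rx": 0,"ry": 0,"rz": 0}
  ]
}}

```text
clock: 6.67
tcp_pos: [0.4598, 0.0097, 0.1197]
orientation: [0.221, -3.134, 0.0]
contact_force: [-0.1, 0.6, -1.4]
grip_width: 0.0147
gripper_force: 97.8
```

{"name": "send_rows", "arguments": {
  "deltas": [
    {"dx": 0,"dy": 0,"dz": -1,"rx": 0,"ry": 0,"rz": 0},
    {"dx": 0,"dy": 0,"dz": -1,"rx": 0,"ry": 0,"rz": 0},
    {"dx": 0,"dy": 0,"dz": -1,"rx": 0,"ry": 0,"rz": 0}
  ]
}}

```text
clock: 6.92
tcp_pos: [0.4598, 0.0097, 0.1188]
orientation: [0.221, -3.134, -0.0]
contact_force: [-0.4, -0.1, -1.8]
grip_width: 0.0148
gripper_force: 97.8
```

{"name": "send_rows", "arguments": {
  "deltas": [
    {"dx": 0,"dy": 0,"dz": -1,"rx": 0,"ry": 0,"rz": 0},
    {"dx": 0,"dy": 0,"dz": -1,"rx": 0,"ry": 0,"rz": 0},
    {"dx": 0,"dy": 0,"dz": -1,"rx": 0,"ry": 0,"rz": 0}
  ]
}}

```text
clock: 7.17
tcp_pos: [0.46, 0.0097, 0.118]
orientation: [-0.221, 3.134, 0.0]
contact_force: [-1.3, 0.3, 2.9]
grip_width: 0.0146
gripper_force: 98.1
```

{"name": "send_rows", "arguments": {
  "deltas": [
    {"dx": 0,"dy": 0,"dz": -0.7,"rx": 0,"ry": 0,"rz": 0},
    {"dx": 0,"dy": 0,"dz": -0.7,"rx": 0,"ry": 0,"rz": 0},
    {"dx": 0,"dy": 0,"dz": -0.7,"rx": 0,"ry": 0,"rz": 0}
  ]
}}

```text
clock: 7.42
tcp_pos: [0.46, 0.0096, 0.1173]
orientation: [-0.221, 3.134, 0.0]
contact_force: [-1.5, -0.7, 5.1]
grip_width: 0.0146
gripper_force: 98.4
```

Contact is at about 6.7 N, so I'll push forward.

{"name": "send_rows", "arguments": {
  "deltas": [
    {"dx": 1,"dy": 0.1,"dz": 0,"rx": 0,"ry": 0,"rz": 0},
    {"dx": 2.5,"dy": 0.3,"dz": 0,"rx": 0,"ry": 0,"rz": 0},
    {"dx": 4,"dy": 0.6,"dz": 0,"rx": 0,"ry": 0,"rz": 0},
    {"dx": 6,"dy": 0.8,"dz": 0,"rx": 0,"ry": 0,"rz": 0},
    {"dx": 8,"dy": 1.1,"dz": 0,"rx": 0,"ry": 0,"rz": 0}
  ]
}}

```text
clock: 7.83
tcp_pos: [0.467, 0.0106, 0.1171]
orientation: [0.221, -3.132, -0.0]
contact_force: [-4.5, -1.4, 7.3]
grip_width: 0.0145
gripper_force: 98.7
```

```bash
python3 - <<'E'
from h import *
pose(); wheel(); wheel(n="side")
E
```

```text
7.83 [0.467  0.0106 0.1171] yaw 98.07 F [-4.46 -1.36  7.34] w 0.0145
scene red 8 X -0.0275 Z -0.0199 wheel -2.197
side red 3 X -0.0235 Z -0.0235 wheel -2.357
```

{"name": "send_rows", "arguments": {
  "deltas": [
    {"dx": 2,"dy": 0.3,"dz": 0.3,"rx": 0,"ry": 0,"rz": 0},
    {"dx": 4,"dy": 0.6,"dz": 0.5,"rx": 0,"ry": 0,"rz": 0},
    {"dx": 6,"dy": 0.8,"dz": 0.7,"rx": 0,"ry": 0,"rz": 0},
    {"dx": 8,"dy": 1.1,"dz": 0.8,"rx": 0,"ry": 0,"rz": 0},
    {"dx": 10,"dy": 1.4,"dz": 1,"rx": 0,"ry": 0,"rz": 0}
  ]
}}

```text
clock: 8.35
tcp_pos: [0.477, 0.012, 0.1181]
orientation: [0.221, -3.132, -0.0]
contact_force: [-5.3, -0.7, 7.8]
grip_width: 0.0147
gripper_force: 98.8
```

{"name": "send_rows", "arguments": {
  "deltas": [
    {"dx": 2,"dy": 0.3,"dz": 0.4,"rx": 0,"ry": 0,"rz": 0},
    {"dx": 4,"dy": 0.6,"dz": 0.7,"rx": 0,"ry": 0,"rz": 0},
    {"dx": 6,"dy": 0.8,"dz": 1.0,"rx": 0,"ry": 0,"rz": 0},
    {"dx": 8,"dy": 1.1,"dz": 1.2,"rx": 0,"ry": 0,"rz": 0},
    {"dx": 10,"dy": 1.4,"dz": 1.4,"rx": 0,"ry": 0,"rz": 0}
  ]
}}

```text
clock: 8.77
tcp_pos: [0.4868, 0.0134, 0.1194]
orientation: [0.221, -3.131, 0.0]
contact_force: [-3.9, 0.0, 5.8]
grip_width: 0.0146
gripper_force: 98.8
```

```bash
python3 - <<'E'
from h import *
pose(); wheel(); wheel(n="side")
E
```

```text
8.77 [0.4868 0.0134 0.1194] yaw 98.08 F [-3.95  0.01  5.8 ] w 0.0146
scene red 20 X -0.0392 Z -0.0056 wheel -1.712
side red 4 X -0.0285 Z -0.008 wheel -1.843
```

{"name": "send_rows", "arguments": {
  "deltas": [
    {"dx": 2,"dy": 0.3,"dz": 0.2,"rx": 0,"ry": 0,"rz": 0},
    {"dx": 4,"dy": 0.6,"dz": 0.3,"rx": 0,"ry": 0,"rz": 0},
    {"dx": 6,"dy": 0.8,"dz": 0.5,"rx": 0,"ry": 0,"rz": 0},
    {"dx": 8,"dy": 1.1,"dz": 0.6,"rx": 0,"ry": 0,"rz": 0},
    {"dx": 10,"dy": 1.4,"dz": 0.7,"rx": 0,"ry": 0,"rz": 0}
  ]
}}

```text
clock: 9.28
tcp_pos: [0.4969, 0.0149, 0.1201]
orientation: [0.221, -3.131, -0.0]
contact_force: [-4.1, -1.3, 8.4]
grip_width: 0.0144
gripper_force: 98.9
```

{"name": "send_rows", "arguments": {
  "deltas": [
    {"dx": 2,"dy": 0.3,"dz": 0.5,"rx": 0,"ry": 0,"rz": 0},
    {"dx": 4,"dy": 0.6,"dz": 0.9,"rx": 0,"ry": 0,"rz": 0},
    {"dx": 6,"dy": 0.8,"dz": 1.1,"rx": 0,"ry": 0,"rz": 0},
    {"dx": 8,"dy": 1.1,"dz": 1.3,"rx": 0,"ry": 0,"rz": 0},
    {"dx": 10,"dy": 1.4,"dz": 1.4,"rx": 0,"ry": 0,"rz": 0}
  ]
}}

```text
clock: 9.7
tcp_pos: [0.5068, 0.0162, 0.1214]
orientation: [0.221, -3.131, 0.0]
contact_force: [-3.3, -1.3, 5.2]
grip_width: 0.0146
gripper_force: 98.8
```

```bash
python3 - <<'E'
from h import *
pose(); wheel(); wheel(n="side")
E
```

```text
9.7 [0.5068 0.0162 0.1214] yaw 98.07 F [-3.26 -1.25  5.23] w 0.0146
scene red 25 X -0.036 Z 0.0137 wheel -1.207
side red 3 X -0.0288 Z 0.0069 wheel -1.335
```

{"name": "send_rows", "arguments": {
  "deltas": [
    {"dx": 2,"dy": 0.3,"dz": 0.1,"rx": 0,"ry": 0,"rz": 0},
    {"dx": 4,"dy": 0.6,"dz": 0.2,"rx": 0,"ry": 0,"rz": 0},
    {"dx": 6,"dy": 0.8,"dz": 0.4,"rx": 0,"ry": 0,"rz": 0},
    {"dx": 8,"dy": 1.1,"dz": 0.5,"rx": 0,"ry": 0,"rz": 0}
  ]
}}

```text
clock: 10.13
tcp_pos: [0.5148, 0.0174, 0.1219]
orientation: [0.221, -3.131, -0.0]
contact_force: [-3.6, -0.4, 5.8]
grip_width: 0.0142
gripper_force: 98.8
```

{"name": "send_rows", "arguments": {
  "deltas": [
    {"dx": 1.5,"dy": 0.2,"dz": 1.5,"rx": 0,"ry": 0,"rz": 0},
    {"dx": 2.5,"dy": 0.3,"dz": 5,"rx": 0,"ry": 0,"rz": 0},
    {"dx": 2.5,"dy": 0.3,"dz": 15,"rx": 0,"ry": 0,"rz": 0},
    {"dx": 2.5,"dy": 0.3,"dz": 20,"rx": 0,"ry": 0,"rz": 0},
    {"dx": 2.5,"dy": 0.3,"dz": 20,"rx": 0,"ry": 0,"rz": 0}
  ]
}}

```text
clock: 10.55
tcp_pos: [0.5196, 0.0179, 0.1437]
orientation: [-0.221, 3.131, 0.0]
contact_force: [0.2, -0.8, -0.9]
grip_width: 0.0147
gripper_force: 98.0
```

```bash
python3 - <<'E'
from h import *
pose(); wheel(); wheel(n="side")
E
```

```text
10.55 [0.5196 0.0179 0.1437] yaw 98.08 F [ 0.18 -0.82 -0.88] w 0.0147
scene red 27 X -0.0319 Z 0.0221 wheel -0.964
side red 2 X -0.0264 Z 0.0166 wheel -1.01
```

Lifted clear with the wheel near -0.97 rad. I'll return above the rim and lower again.

{"name": "send_rows", "arguments": {
  "deltas": [
    {"dx": -14,"dy": -2,"dz": 0,"rx": 0,"ry": 0,"rz": 0},
    {"dx": -28,"dy": -4,"dz": 0,"rx": 0,"ry": 0,"rz": 0},
    {"dx": -42,"dy": -6,"dz": 0,"rx": 0,"ry": 0,"rz": 0},
    {"dx": -54,"dy": -7.6,"dz": 0,"rx": 0,"ry": 0,"rz": 0},
    {"dx": -54,"dy": -7.6,"dz": 0,"rx": 0,"ry": 0,"rz": 0}
  ]
}}

```text
clock: 11.07
tcp_pos: [0.4616, 0.0096, 0.1416]
orientation: [0.22, -3.131, 0.0]
contact_force: [-0.3, -0.7, -1.0]
grip_width: 0.0143
gripper_force: 98.0
```

{"name": "send_rows", "arguments": {
  "deltas": [
    {"dx": 0,"dy": 0,"dz": -8,"rx": 0,"ry": 0,"rz": 0},
    {"dx": 0,"dy": 0,"dz": -15,"rx": 0,"ry": 0,"rz": 0},
    {"dx": 0,"dy": 0,"dz": -18,"rx": 0,"ry": 0,"rz": 0},
    {"dx": 0,"dy": 0,"dz": -18,"rx": 0,"ry": 0,"rz": 0},
    {"dx": 0,"dy": 0,"dz": -18,"rx": 0,"ry": 0,"rz": 0}
  ]
}}

```text
clock: 11.48
tcp_pos: [0.4648, 0.0103, 0.1237]
orientation: [0.221, -3.133, 0.0]
contact_force: [0.1, 0.5, -0.6]
grip_width: 0.0144
gripper_force: 98.1
```

{"name": "send_rows", "arguments": {
  "deltas": [
    {"dx": 0,"dy": 0,"dz": -1,"rx": 0,"ry": 0,"rz": 0},
    {"dx": 0,"dy": 0,"dz": -1,"rx": 0,"ry": 0,"rz": 0},
    {"dx": 0,"dy": 0,"dz": -1,"rx": 0,"ry": 0,"rz": 0}
  ]
}}

```text
clock: 11.73
tcp_pos: [0.4647, 0.0102, 0.1234]
orientation: [-0.221, 3.133, 0.0]
contact_force: [0.0, -0.2, 1.0]
grip_width: 0.0145
gripper_force: 98.2
```

{"name": "send_rows", "arguments": {
  "deltas": [
    {"dx": 0,"dy": 0,"dz": -0.6,"rx": 0,"ry": 0,"rz": 0},
    {"dx": 0,"dy": 0,"dz": -1.2,"rx": 0,"ry": 0,"rz": 0},
    {"dx": 0,"dy": 0,"dz": -1.2,"rx": 0,"ry": 0,"rz": 0}
  ]
}}

```text
clock: 11.98
tcp_pos: [0.4647, 0.0102, 0.1222]
orientation: [-0.221, 3.133, 0.0]
contact_force: [-1.4, 0.5, 5.2]
grip_width: 0.0146
gripper_force: 98.4
```

{"name": "send_rows", "arguments": {
  "deltas": [
    {"dx": 1,"dy": 0.1,"dz": 0,"rx": 0,"ry": 0,"rz": 0},
    {"dx": 2.5,"dy": 0.3,"dz": 0,"rx": 0,"ry": 0,"rz": 0},
    {"dx": 4,"dy": 0.6,"dz": 0,"rx": 0,"ry": 0,"rz": 0},
    {"dx": 6,"dy": 0.8,"dz": 0.1,"rx": 0,"ry": 0,"rz": 0},
    {"dx": 8,"dy": 1.1,"dz": 0.2,"rx": 0,"ry": 0,"rz": 0}
  ]
}}

```text
clock: 12.4
tcp_pos: [0.4716, 0.0111, 0.1222]
orientation: [0.221, -3.132, -0.0]
contact_force: [-3.6, 0.3, 7.4]
grip_width: 0.0146
gripper_force: 98.6
```

{"name": "send_rows", "arguments": {
  "deltas": [
    {"dx": 2,"dy": 0.3,"dz": 0.2,"rx": 0,"ry": 0,"rz": 0},
    {"dx": 4,"dy": 0.6,"dz": 0.3,"rx": 0,"ry": 0,"rz": 0},
    {"dx": 6,"dy": 0.8,"dz": 0.4,"rx": 0,"ry": 0,"rz": 0},
    {"dx": 8,"dy": 1.1,"dz": 0.5,"rx": 0,"ry": 0,"rz": 0},
    {"dx": 10,"dy": 1.4,"dz": 0.5,"rx": 0,"ry": 0,"rz": 0}
  ]
}}

```text
clock: 12.82
tcp_pos: [0.4816, 0.0126, 0.1227]
orientation: [0.221, -3.132, -0.0]
contact_force: [-3.9, 0.2, 7.1]
grip_width: 0.0145
gripper_force: 98.6
```

```bash
python3 - <<'E'
from h import *
pose(); wheel(); wheel(n="side")
E
```

```text
12.82 [0.4816 0.0126 0.1227] yaw 98.08 F [-3.91  0.15  7.12] w 0.0145
scene red 10 X -0.0199 Z 0.0291 wheel -0.601
side red 8 X -0.0163 Z 0.0278 wheel -0.53
```

{"name": "send_rows", "arguments": {
  "deltas": [
    {"dx": 2,"dy": 0.3,"dz": 0,"rx": 0,"ry": 0,"rz": 0},
    {"dx": 4,"dy": 0.6,"dz": 0,"rx": 0,"ry": 0,"rz": 0},
    {"dx": 6,"dy": 0.8,"dz": 0,"rx": 0,"ry": 0,"rz": 0},
    {"dx": 8,"dy": 1.1,"dz": 0,"rx": 0,"ry": 0,"rz": 0},
    {"dx": 10,"dy": 1.4,"dz": 0,"rx": 0,"ry": 0,"rz": 0}
  ]
}}

```text
clock: 13.33
tcp_pos: [0.4918, 0.014, 0.1228]
orientation: [0.221, -3.132, -0.0]
contact_force: [-2.7, -0.8, 8.3]
grip_width: 0.0145
gripper_force: 98.8
```

```bash
python3 - <<'E'
from h import *
pose(); wheel(); wheel(n="side")
E
```

```text
13.33 [0.4918 0.014  0.1228] yaw 98.08 F [-2.69 -0.82  8.32] w 0.0145
scene red 8 X -0.0127 Z 0.032 wheel -0.377
side red 4 X -0.0072 Z 0.0283 wheel -0.25
```

{"name": "send_rows", "arguments": {
  "deltas": [
    {"dx": 2,"dy": 0.3,"dz": 0.2,"rx": 0,"ry": 0,"rz": 0},
    {"dx": 4,"dy": 0.6,"dz": 0.2,"rx": 0,"ry": 0,"rz": 0},
    {"dx": 6,"dy": 0.8,"dz": 0.2,"rx": 0,"ry": 0,"rz": 0},
    {"dx": 8,"dy": 1.1,"dz": 0.2,"rx": 0,"ry": 0,"rz": 0},
    {"dx": 10,"dy": 1.4,"dz": 0.2,"rx": 0,"ry": 0,"rz": 0}
  ]
}}

```text
clock: 13.85
tcp_pos: [0.5017, 0.0154, 0.123]
orientation: [0.221, -3.132, -0.0]
contact_force: [-2.3, -0.6, 6.2]
grip_width: 0.0146
gripper_force: 98.8
```

```bash
python3 - <<'E'
from h import *
pose(); wheel("pics/s5.png"); wheel("pics/d5.png",n="side")
f=lambda i:cv2.resize(i,(400,400),interpolation=cv2.INTER_CUBIC)
cv2.imwrite("pics/c5.png",np.hstack([f(cv2.imread("pics/s5.png")[245:305,310:370]),f(cv2.imread("pics/d5.png")[205:265,310:370])]))
E
```

```text
13.85 [0.5017 0.0154 0.123 ] yaw 98.08 F [-2.3  -0.61  6.24] w 0.0146
scene red 4 X -0.0042 Z 0.0301 wheel -0.138
side red 3 X 0.0009 Z 0.0264 wheel 0.035
```

View pics/c5.png

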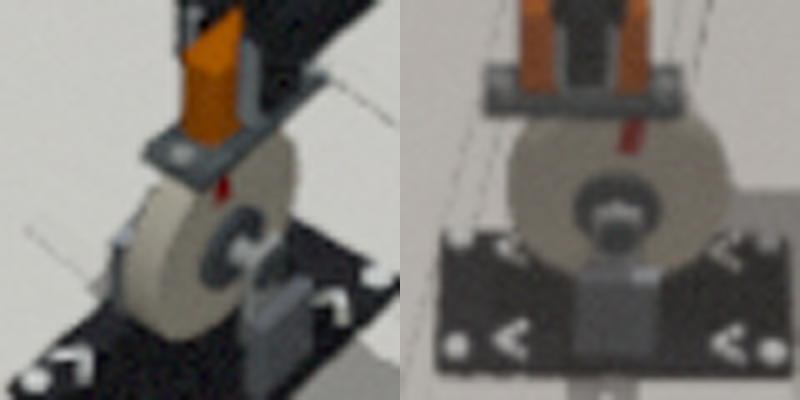

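In the side half the red mark at (632,135) stands just short of the hub's vertical at (617,200), about -0.1 rad. I'll push 4 mm more and lift.

{"name": "send_rows", "arguments": {
  "deltas": [
    {"dx": 1.5,"dy": 0.2,"dz": 0,"rx": 0,"ry": 0,"rz": 0},
    {"dx": 3,"dy": 0.4,"dz": 0,"rx": 0,"ry": 0,"rz": 0},
    {"dx": 4,"dy": 0.6,"dz": 0,"rx": 0,"ry": 0,"rz": 0},
    {"dx": 4,"dy": 0.6,"dz": 0,"rx": 0,"ry": 0,"rz": 0}
  ]
}}

```text
clock: 14.28
tcp_pos: [0.506, 0.016, 0.123]
orientation: [0.221, -3.133, -0.0]
contact_force: [-1.7, 0.4, 5.8]
grip_width: 0.0149
gripper_force: 98.8
```

{"name": "send_rows", "arguments": {
  "deltas": [
    {"dx": 0.5,"dy": 0,"dz": 1.5,"rx": 0,"ry": 0,"rz": 0},
    {"dx": 1,"dy": 0.1,"dz": 5,"rx": 0,"ry": 0,"rz": 0},
    {"dx": 1,"dy": 0.1,"dz": 15,"rx": 0,"ry": 0,"rz": 0},
    {"dx": 1,"dy": 0.1,"dz": 30,"rx": 0,"ry": 0,"rz": 0},
    {"dx": 1,"dy": 0.1,"dz": 36,"rx": 0,"ry": 0,"rz": 0}
  ]
}}

```text
clock: 14.7
tcp_pos: [0.5083, 0.0162, 0.1606]
orientation: [-0.221, 3.132, 0.0]
contact_force: [0.5, -0.0, -1.1]
grip_width: 0.0143
gripper_force: 98.0
```

{"name": "send_rows", "arguments": {
  "deltas": [
    {"dx": -5,"dy": 35,"dz": 0,"rx": 0,"ry": 0,"rz": -0.5},
    {"dx": -10,"dy": 70,"dz": 0,"rx": 0,"ry": 0,"rz": -0.5},
    {"dx": -15,"dy": 105,"dz": 0,"rx": 0,"ry": 0,"rz": -0.5},
    {"dx": -20,"dy": 140,"dz": 0,"rx": 0,"ry": 0,"rz": -0.5},
    {"dx": -25,"dy": 170,"dz": 0,"rx": 0,"ry": 0,"rz": -0.5}
  ]
}}

```text
clock: 15.12
tcp_pos: [0.482, 0.1887, 0.1593]
orientation: [-0.209, 3.134, 0.002]
contact_force: [1.4, 0.2, -0.5]
grip_width: 0.0145
gripper_force: 97.9
```

```bash
python3 - <<'E'
from h import *
pose(); wheel("pics/s6.png"); wheel("pics/d6.png",n="side")
f=lambda i:cv2.resize(i,(400,400),interpolation=cv2.INTER_CUBIC)
cv2.imwrite("pics/c6.png",np.hstack([f(cv2.imread("pics/s6.png")[245:305,310:370]),f(cv2.imread("pics/d6.png")[205:265,310:370])]))
E
```

```text
15.12 [0.482  0.1887 0.1593] yaw 97.64 F [ 1.4   0.16 -0.49] w 0.0145
scene red 22 X -0.001 Z 0.0405 wheel -0.025
side no red
```

View pics/c6.png

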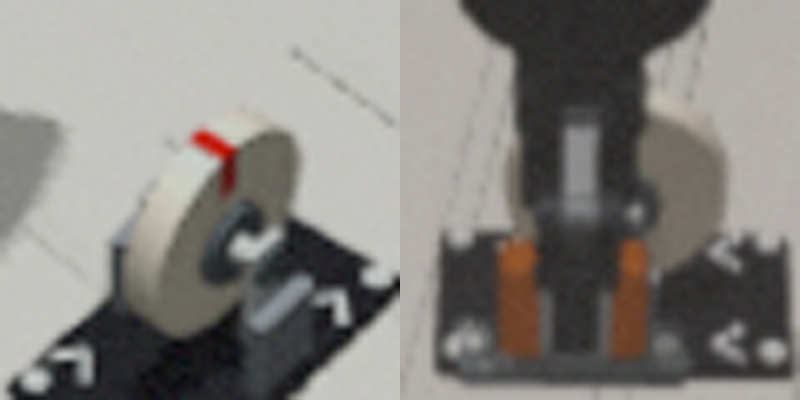

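The scene half shows the red mark standing at the top of the rim, around (215,145), about -0.03 rad. Next the file goes back in its tray.

{"name": "send_rows", "arguments": {
  "deltas": [
    {"dx": -10,"dy": 35,"dz": 0,"rx": 0,"ry": 0,"rz": 1.5},
    {"dx": -22,"dy": 70,"dz": 0,"rx": 0,"ry": 0,"rz": 3},
    {"dx": -34,"dy": 104,"dz": -10,"rx": 0,"ry": 0,"rz": 3},
    {"dx": -34,"dy": 104,"dz": -40,"rx": 0,"ry": 0,"rz": 3},
    {"dx": -34,"dy": 104,"dz": -75,"rx": 0,"ry": 0,"rz": 3}
  ]
}}

```text
clock: 15.63
tcp_pos: [0.4492, 0.2941, 0.0852]
orientation: [-0.296, 3.122, 0.007]
contact_force: [0.9, 0.2, -2.2]
grip_width: 0.0149
gripper_force: 98.1
```

{"name": "send_rows", "arguments": {
  "deltas": [
    {"dx": 0,"dy": 0,"dz": -20,"rx": 0,"ry": 0,"rz": 0},
    {"dx": 0,"dy": 0,"dz": -20,"rx": 0,"ry": 0,"rz": 0},
    {"dx": 0,"dy": 0,"dz": -20,"rx": 0,"ry": 0,"rz": 0},
    {"dx": 0,"dy": 0,"dz": -20,"rx": 0,"ry": 0,"rz": 0}
  ]
}}

```text
clock: 15.97
tcp_pos: [0.4495, 0.2903, 0.0651]
orientation: [-0.288, 3.127, 0.001]
contact_force: [-0.0, -0.0, -0.8]
grip_width: 0.0146
gripper_force: 98.0
```

```bash
python3 - <<'E'
from h import *
pose()
E
```

```text
15.97 [0.4495 0.2903 0.0651] yaw 100.54 F [-0.04 -0.05 -0.82] w 0.0146
```

{"name": "send_rows", "arguments": {
  "deltas": [
    {"dx": -1.5,"dy": 4,"dz": -10,"rx": 0,"ry": 0,"rz": 0},
    {"dx": -1.5,"dy": 4,"dz": -22,"rx": 0,"ry": 0,"rz": 0},
    {"dx": -1.5,"dy": 4,"dz": -30,"rx": 0,"ry": 0,"rz": 0},
    {"dx": -1.5,"dy": 4,"dz": -34,"rx": 0,"ry": 0,"rz": 0},
    {"dx": -1.5,"dy": 4,"dz": -34,"rx": 0,"ry": 0,"rz": 0}
  ]
}}

```text
clock: 16.38
tcp_pos: [0.4465, 0.2939, 0.0292]
orientation: [0.29, -3.127, 0.001]
contact_force: [-0.9, -0.1, -1.3]
grip_width: 0.0144
gripper_force: 98.2
```

{"name": "send_rows", "arguments": {
  "deltas": [
    {"dx": 0,"dy": 0,"dz": -1,"rx": 0,"ry": 0,"rz": 0},
    {"dx": 0,"dy": 0,"dz": -1,"rx": 0,"ry": 0,"rz": 0},
    {"dx": 0,"dy": 0,"dz": -1,"rx": 0,"ry": 0,"rz": 0}
  ]
}}

```text
clock: 16.63
tcp_pos: [0.4468, 0.294, 0.0288]
orientation: [0.29, -3.128, 0.0]
contact_force: [-1.3, -0.7, 3.8]
grip_width: 0.0148
gripper_force: 98.8
```

Touching the floor. I'll open and rise.

{"name": "send_rows", "arguments": {
  "deltas": [
    {"dx": 0,"dy": 0,"dz": 0,"rx": 0,"ry": 0,"rz": 0},
    {"dx": 0,"dy": 0,"dz": 0,"rx": 0,"ry": 0,"rz": 0},
    {"dx": 0,"dy": 0,"dz": 1,"rx": 0,"ry": 0,"rz": 0},
    {"dx": 0,"dy": 0,"dz": 1,"rx": 0,"ry": 0,"rz": 0},
    {"dx": 0,"dy": 0,"dz": 1,"rx": 0,"ry": 0,"rz": 0}
  ],
  "jaw": 45
}}

```text
clock: 17.05
tcp_pos: [0.447, 0.2942, 0.0298]
orientation: [-0.289, 3.128, 0.0]
contact_force: [-0.9, 0.0, -0.9]
grip_width: 0.045
gripper_force: 0.0
```

{"name": "send_rows", "arguments": {
  "deltas": [
    {"dx": 0,"dy": 0,"dz": 10,"rx": 0,"ry": 0,"rz": 0},
    {"dx": 0,"dy": 0,"dz": 35,"rx": 0,"ry": 0,"rz": 0},
    {"dx": 0,"dy": 0,"dz": 75,"rx": 0,"ry": 0,"rz": 0},
    {"dx": 0,"dy": 0,"dz": 115,"rx": 0,"ry": 0,"rz": 0},
    {"dx": 0,"dy": 0,"dz": 150,"rx": 0,"ry": 0,"rz": 0}
  ]
}}

```text
clock: 17.47
tcp_pos: [0.4469, 0.2941, 0.1828]
orientation: [-0.289, 3.127, 0.001]
contact_force: [1.2, 0.9, -0.6]
grip_width: 0.0447
gripper_force: 0.0
```

{"name": "send_rows", "arguments": {
  "deltas": [
    {"dx": 0,"dy": 0,"dz": 0,"rx": 0,"ry": 0,"rz": 0},
    {"dx": 0,"dy": 0,"dz": 0,"rx": 0,"ry": 0,"rz": 0},
    {"dx": 0,"dy": 0,"dz": 0,"rx": 0,"ry": 0,"rz": 0},
    {"dx": 0,"dy": 0,"dz": 0,"rx": 0,"ry": 0,"rz": 0},
    {"dx": 0,"dy": 0,"dz": 0,"rx": 0,"ry": 0,"rz": 0}
  ]
}}

```text
clock: 17.88
tcp_pos: [0.446, 0.2935, 0.1785]
orientation: [0.29, -3.126, 0.003]
contact_force: [-0.1, 0.4, -0.6]
grip_width: 0.0449
gripper_force: 0.0
```

```bash
python3 - <<'E'
from h import *
pose(); wheel(); 
d=r.grab_frame("wrist"); cv2.imwrite("pics/w7.png",d["frame"]); P=wcloud(d); z=P[...,2]
S=cv2.cvtColor(d["frame"],cv2.COLOR_BGR2HSV)[...,1]
n=(abs(P[...,0]-.448)<.07)&(abs(P[...,1]-.294)<.045)
rect(P,n&(S>120)&(z>.009)&(z<.018),"trayrim"); rect(P,n&(z>.044)&(z<.056),"grip")
rect(P,n&(S<110)&(z>.007)&(z<.016)&(abs(P[...,0]-.448)<.045)&(abs(P[...,1]-.294)<.02),"blade")
wheel(n="side")
E
```

```text
17.88 [0.446  0.2935 0.1785] yaw 100.59 F [-0.14  0.38 -0.6 ] w 0.0449
scene red 22 X -0.0008 Z 0.0402 wheel -0.02
trayrim 2372 [0.4477 0.294 ] [0.1191 0.059 ] 10.8 z [0.0097 0.0131 0.0148]
grip 1191 [0.4475 0.2955] [0.0466 0.0155] 10.1 z [0.0448 0.048  0.0496]
blade 1104 [0.4475 0.2955] [0.075  0.0257] 10.5 z [0.0088 0.0105 0.0128]
side no red
```

View pics/w7.png

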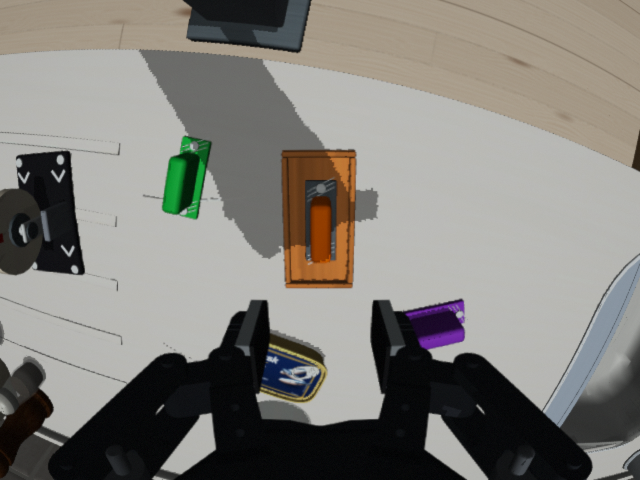

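The file lies flat in the middle of its tray at (321,222), the wheel is near -0.02 rad, and the gripper is clear.

```bash
python3 -c "
from h import *
print(r.hand_in())"
```

```text
the job is handed in; nothing more can be done
None
```

The job is handed in, with no verdict returned: two forward strokes brought the red mark to the top (about -0.02 rad by camera), and the file lies flat within about 2 mm of its tray's middle.

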